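# Wring the kimchi pressing stones together

## Task

Make up the double kimchi pressing weight in the wooden cradle. Take the loose stone that matches the stone in the cradle, set it flat on the open end of that stone overlapping by about half or less, and slide it along face on face, never lifting it off, up to the end stop until the two are flush all round; wrung together like this the ground faces cling. Then let go and swing the steel keeper bar right across over the pair, leaving the shorter stone and everything else where it is.

Things in the scene. Friction and masses are not known exactly. Their poses are not given: they have to be found in the camera images.
- cradle: Fixed wooden cradle round the lower stone; origin on the counter under the pocket's centre, x along the stone towards the end stop, z up. Base 130 x 68 x 12 mm; pocket 103 x 53 mm, rims 20 mm above the counter; end stop: inner face at x = +51.5 mm, 65 mm wide, top 60 mm high; the -x end is open above the low rim. Keeper post, 14 mm diameter, at x = -20, y = +75 mm.
- lower_stone: Flat grey ground stone 100 x 50 x 28 mm (x, y, z), 0.38 kg, loose in the cradle's pocket (about 1.5 mm play each way), axes as the cradle's. Origin at the centre of its underside, 12 mm above the counter; its top face is 40 mm above the counter.
- long_stone: Loose flat grey ground stone 100 x 50 x 28 mm (x, y, z), 0.3 to 0.5 kg, lying on the counter, the same outline as the stone in the cradle: the one to use. Origin at the centre of its underside, x along its length, z up. Slid home, its top is 68 mm above the counter.
- short_stone: The other loose stone, same grey stone, 70 x 50 x 28 mm, too short to match; on the counter, not to be used. Origin at the centre of its underside. It and the long stone may be in either order.
- keeper (a joint): Angle of the steel keeper bar about its upright hinge. 0: parked along the cradle's +x, beside the stones; grows clockwise seen from above; 1.57: across the stones, along the cradle's -y; stop at 1.6. Starts at -0.4 to 0.15. About 0.5 N moves it at the knob; it stays where left. Bar 14 mm wide, 6 mm thick, underside 71.5 mm above the counter, 3.5 mm over the upper stone once home.
- keeper_knob (a point): Top centre of the round upright steel knob pin on the keeper bar: 10 mm diameter, standing 35 mm above the bar, 80 mm from the hinge, top 112.5 mm above the counter. Bar ends 10 mm beyond it.
- keeper_hinge (a point): Hinge axis (upright) of the keeper bar, at the height of the bar's underside, 71.5 mm above the counter; fixed to the cradle.
- bowl_a: Green ceramic side-dish bowl, 104 mm across, 45 mm high, bystander; origin under its centre.
- bowl_b: Second such bowl, bystander; origin under its centre.
- jar: Glass jar with steel lid, 72 mm diameter, 110 mm high, bystander; origin under its centre.
- wood_spoon: Wooden spoon 240 mm long lying on the counter near the robot, bystander.
- ladle: Stainless ladle lying on the counter, bowl 84 mm across and 32 mm high, its handle reaching 240 mm to its -x, bystander; origin under the bowl's centre.
- tub: Red plastic fermentation tub with a screw-top lid, fixed, 212 mm across, 199 mm high; origin under its centre.

How it is judged:
On the way, in this order (a step that is already met when the one before it is completed fails the run):
1. the long stone lies flat on the lower stone's open end, face on face, its centre 40 to 85 mm short of home (x of long_stone in the frame of lower_stone between -0.085 and -0.04 m and y of long_stone in the frame of lower_stone between -0.015 and 0.015 m and z of long_stone in the frame of lower_stone between 0.025 and 0.031 m and angle between long_stone's own z axis and vertical below 0.08 rad and contact force between long_stone and lower_stone above 0.2 N), for 0.1 s.
2. slid home: the two stones flush within 5 mm, full face contact, keeper not yet across (x of long_stone in the frame of lower_stone between -0.005 and 0.005 m and y of long_stone in the frame of lower_stone between -0.005 and 0.005 m and z of long_stone in the frame of lower_stone between 0.026 and 0.03 m and angle between the x axis of long_stone and the x axis of lower_stone, either way round below 0.08 rad and value of joint keeper below 0.9 rad), for 0.2 s.
At the end, for the whole second after the job is handed in: The long stone lies on the lower stone in full face contact, flush within 5 mm along and across and within 0.08 rad (about 4.5 degrees), the lower stone still seated in the cradle (within 5 mm), the keeper bar across the pair (joint above 1.4 rad), all at rest (x of long_stone in the frame of lower_stone between -0.005 and 0.005 m and y of long_stone in the frame of lower_stone between -0.005 and 0.005 m and z of long_stone in the frame of lower_stone between 0.026 and 0.03 m and angle between the x axis of long_stone and the x axis of lower_stone, either way round below 0.08 rad and horizontal distance between lower_stone and cradle below 0.005 m and z of lower_stone in the frame of cradle between 0.009 and 0.0145 m and contact force between long_stone and lower_stone above 0.5 N and value of joint keeper above 1.4 rad and angle between long_stone's own z axis and vertical below 0.05 rad and linear speed of each of long_stone, lower_stone below 0.01 m/s and velocity of joint keeper below 0.05 rad/s); the robot touches nothing.
It fails at once if the long stone is lowered or lifted (2.5 to 25 mm gap) over the last 30 mm to home instead of slid (x of long_stone in the frame of lower_stone between -0.03 and 0.018 m and y of long_stone in the frame of lower_stone between -0.018 and 0.018 m and z of long_stone in the frame of lower_stone between 0.0305 and 0.053 m).
It fails at once if the short stone or another bystander is pushed more than 25 mm from its place (distance of any of short_stone, bowl_a, bowl_b, jar, wood_spoon, ladle, tub from where it was at the start of the episode above 0.025 m).
It also fails if it takes over 59 s, if anything falls off the work surface, if the arm or the gripper's body presses on something with over 40 N, if the wrist force passes 120 N, or if a joint passes its speed limit or range.

## Robot

A 6-joint arm with a two-finger parallel gripper is mounted at the origin on the work surface. World frame = base frame: x ahead of the robot, y to its left, z up, the work surface at z = 0. Lengths are in m, angles in rad, forces in N, time in s.
With the tool pointing down it reaches from about 0.35 to 0.975 m from the base axis. Payload 4.9 kg.
Tool frame: the origin (TCP) lies at the very end of the fingers, on their centre line; the grasp point (between the pads) lies 19 mm behind it; x points along the fingers, y is the direction in which the jaws open and shut, and the axes are right-handed (so a half turn about x gives the same grasp; the last joint's range is limited). The gripper opens to 85 mm and grips with 20 to 120 N. Pads are 22 mm wide; open, the fingers measure 114 mm over their backs; the gripper's body (76 mm by 85 mm) begins 54 mm behind the grasp point. The pads swing forward as they close: fully open they stand 13 mm farther back than shut.
Start: joints at [1.003, 0.053, 1.613, -0, 1.476, -0.119], TCP at [0.271, 0.563, 0.231] pointing down, gripper open.
Joint ranges: [-3.01, 3.01], [-1.01, 2.22], [0.06, 2.58], [-1.02, 4.17], [0.09, 2.62], [-3.14, 3.14]. Speed limits (rad/s): [2.57, 2.57, 3.14, 3.14, 3.14, 3.14].

## Interface

Orientations are given as a rotation vector (axis times angle).
In Python, from station import ctrl, get_image, calibration, finish_job, search_frame, cut_out, mark_of gives the robot as it stands. The module is installed in compiled form; this text tells all that it offers.
- The arm moves only by the tool arm_command, never from a script. Its argument "plan" is a list that holds one entry, the list of rows, each a list of 7 numbers: the shift along the tool's x, y, z in m, then the turn, a rotation vector about the tool's x, y, z in degrees, then the finger opening in m, from 0 to 0.0854. A call has 1 to 20 rows; each row shifts and turns the pose as measured when the row begins, along the tool's axes as they then stand; what a row does not reach is not made up. A row lasts 1/12 s, in which the tool goes at most 41.7 mm and 7.16 degrees, less where a joint would pass 70% of its speed; a pose out of reach is approached as far as the arm can. A call with a gripper value outside its range is refused whole. The fingers move at their own pace and stop on an object; "squeeze" is the grip in N (left out, the last holds). Time passes only in rows, so rows that do not move let the fingers close. It gives the time, the measured TCP pose, the force and the opening at its end, in the units of the state.
- ctrl.get_obs(): the state, without advancing time (a new reading comes with each control period).
- get_image(name): name is "scene" or "top" or "wrist"; returns the picture (400x640x3 uint8, red, green, blue); there is no depth.
- calibration(name): a dict with "fx", "fy", "cx", "cy" (pixels), "k1" (the pictures are not rectified: a ray, as slopes to the right and down, at radius r is drawn at 1 + k1 r^2 times it, then the intrinsics apply), "cam_to_world" (4x4, takes a point from camera to world coordinates); the wrist camera has in their place "hand_eye" (4x4, takes a point from camera to tool coordinates, whose origin is the TCP and whose axes are the tool frame's). Camera axes: x right, y down, z forward; pixel columns grow to the right and rows downward; lengths in m; the calibration is good to about 2 mm. A picture is of the moment at which its call begins: read the wrist's pose just before it. calibration takes no time and is no camera call.
- finish_job(): hands the job in, once; it reports no verdict.
Trained networks look in the newest picture that a camera, given by its name, has taken for a name from the list of things; names that differ only in an ending like _2 or _b are one class to them, and where a whole thing is asked for, a point or a joint stands for the part that bears it (a point fixed in the world has none). Each returns a list of dicts, best first, with "conf" (0 to 1); they miss things now and then, are a little off and sometimes report something else, mostly with a low value. They report only what shows in the picture. A call takes as long as a camera call.
- search_frame(camera, thing): "at" ([x, y, z] in m, in the coordinates of the camera as it stood for that picture, good to about 4 mm: the middle of the surface that is visible of it).
- cut_out(camera, thing): "mask" (400x640 bool, what is visible of it).
- mark_of(camera, thing): "at" ([x, y, z] in m, in the coordinates of the camera as it stood for that picture, good to about 4 mm: a listed point, or the origin of a listed thing).
The state is a dict: "t": time; "q": joint angles; "dq": joint speeds; "effort": joint torques, N m; "tool_pos": TCP position; "tool_rot": TCP orientation; "contact_force": force on the tool from outside, world axes, zero at the start; "wrist_torque": the same for the moment, N m; "opening": finger opening in m.
Only numpy, scipy, OpenCV 4.12 (cv2) and the standard library are available. Lean on these libraries where they do the work, as an engineer would, in place of code of your own. Each camera call takes 0.05 s, during which the arm holds its last target. There are 200 camera calls.

## Working session

There is one attempt and no reset: what is moved stays moved. The work goes in short steps, Python scripts to look and compute and a tool call to move; the robot and the scene stay as the last step left them, time stands still between calls to the robot, and variables do not carry over. Pictures are saved under pics/ and viewed, about 8 in all and at most 12, crops included, and the job is handed in when it is done.

Besides the shell and the picture viewer there is one more tool, called in YAML: its name, and indented under it one key for each argument. arm_command: Moves the arm, as the interface text tells. Its arguments: {"type":"object","properties":{"plan":{"type":"array","items":{"type":"array","items":{"type":"array","items":{"type":"number"}}}},"squeeze":{"type":"number"}},"required":["plan"]}

```bash
mkdir -p pics && cat > h.py <<'E'
import numpy as np, cv2
from scipy.spatial.transform import Rotation as R
from station import ctrl, get_image, calibration, finish_job, search_frame, cut_out, mark_of
np.set_printoptions(precision=4,suppress=True)
def T():
    o=ctrl.get_obs(); M=np.eye(4); M[:3,:3]=R.from_rotvec(o["tool_rot"]).as_matrix(); M[:3,3]=o["tool_pos"]; return M
def c2w(n,Tt=None):
    c=calibration(n)
    return np.array(c["cam_to_world"]) if n!="wrist" else (T() if Tt is None else Tt)@np.array(c["hand_eye"])
def w(M,p): return M[:3,:3]@np.array(p)+M[:3,3]
def pix2plane(n,uv,z,M):
    c=calibration(n); K=np.array([[c["fx"],0,c["cx"]],[0,c["fy"],c["cy"]],[0,0,1.]])
    uv=np.array(uv,float).reshape(-1,2); d=(uv-[c["cx"],c["cy"]])/[c["fx"],c["fy"]]
    s=d.copy()
    for _ in range(20): s=d/(1+c["k1"]*(s**2).sum(1,keepdims=True))
    r=np.c_[s,np.ones(len(s))]@M[:3,:3].T; o=M[:3,3]
    return o+r*((z-o[2])/r[:,2:3])
def save(n,f):
    im=get_image(n); cv2.imwrite("pics/"+f,im[:,:,::-1]); return im
def rect(mask,n,z,M):
    cs,_=cv2.findContours(mask.astype(np.uint8),cv2.RETR_EXTERNAL,cv2.CHAIN_APPROX_NONE)
    p=pix2plane(n,max(cs,key=cv2.contourArea)[:,0],z,M)[:,:2]
    return cv2.minAreaRect((p*1000).astype(np.float32))
E
cat > a.py <<'E'
from h import *
o=ctrl.get_obs(); print(o["t"],o["tool_pos"],R.from_rotvec(o["tool_rot"]).as_matrix())
ims=[save(n,n+"0.png") for n in("scene","top")]
for n in("top","scene"):
    M=c2w(n)
    for th in("cradle","lower_stone","long_stone","short_stone","keeper_knob","keeper_hinge","bowl_a","jar","ladle","tub","wood_spoon"):
        print(n,th,[(round(r["conf"],2),w(M,r["at"])) for r in mark_of(n,th)][:3])
print(calibration("wrist"))
E
python3 a.py
```

```text
0.0 [0.2709 0.5626 0.23  ] [[-0.0011  0.4339  0.901 ]
 [-0.0017  0.901  -0.4339]
 [-1.     -0.002  -0.0003]]
top cradle [(0.7, array([0.5802, 0.1277, 0.0048]))]
top lower_stone [(0.77, array([0.5835, 0.1274, 0.0131]))]
top long_stone [(0.92, array([ 0.528 , -0.1975,  0.0003]))]
top short_stone [(0.88, array([ 0.5196, -0.3234, -0.0032]))]
top keeper_knob [(0.5, array([0.6384, 0.2082, 0.1147]))]
top keeper_hinge [(0.69, array([0.5586, 0.2032, 0.0691]))]
top bowl_a [(0.67, array([ 0.7159, -0.356 , -0.0038])), (0.66, array([0.6371, 0.2065, 0.1119])), (0.62, array([ 0.7448, -0.1695, -0.0057]))]
top jar [(0.91, array([ 0.7809,  0.0561, -0.0014])), (0.47, array([0.5598, 0.2037, 0.0693]))]
top ladle [(0.92, array([ 0.5555,  0.3397, -0.005 ]))]
top tub [(0.79, array([ 0.5428,  0.5858, -0.0004]))]
top wood_spoon [(0.96, array([ 0.3581, -0.2213, -0.0041]))]
scene cradle [(0.98, array([ 0.58  ,  0.1291, -0.0043]))]
scene lower_stone [(0.86, array([0.5825, 0.1271, 0.0115]))]
scene long_stone [(0.91, array([ 0.5225, -0.197 , -0.0002]))]
scene short_stone [(0.91, array([ 0.5196, -0.3252, -0.0031]))
[... 202 characters left out ...]
, -0.3551, -0.0066])), (0.34, array([0.5588, 0.2006, 0.0723]))]
scene jar [(0.94, array([0.7759, 0.0526, 0.0003])), (0.62, array([ 0.5793,  0.1286, -0.0032])), (0.3, array([ 0.5192, -0.3261, -0.0005]))]
scene ladle [(0.82, array([ 0.5585,  0.342 , -0.0019]))]
scene tub [(0.26, array([ 0.5211, -0.3277, -0.0017]))]
scene wood_spoon [(0.58, array([ 0.3568, -0.222 , -0.0002]))]
{'fx': 345.7248760656087, 'fy': 345.7248760656087, 'cx': 323.3369595837117, 'cy': 201.07780455236005, 'k1': -0.04310719123272297, 'hand_eye': array([[-0.0008, -0.2978,  0.9546, -0.1409],
       [ 1.    , -0.0016,  0.0003, -0.0006],
       [ 0.0014,  0.9546,  0.2978, -0.0752],
       [ 0.    ,  0.    ,  0.    ,  1.    ]])}
```

```bash
cat > b.py <<'E'
from h import *
n="top"; save(n,"top1.png"); M=c2w(n)
for th,z in(("long_stone",.028),("short_stone",.028),("lower_stone",.04)):
    r=cut_out(n,th)
    for q in r[:1]: print(th,q["conf"],rect(q["mask"],n,z,M))
E
python3 b.py
```

```text
long_stone 0.88 ((526.5386352539062, -196.98516845703125), (61.13794708251953, 107.6138687133789), 81.5182876586914)
short_stone 0.81 ((519.5433959960938, -322.2763366699219), (70.61642456054688, 54.335914611816406), 1.4398802518844604)
lower_stone 0.64 ((580.2808227539062, 126.34541320800781), (102.44377899169922, 53.03184127807617), 2.606560707092285)
```

View pics/top0.png

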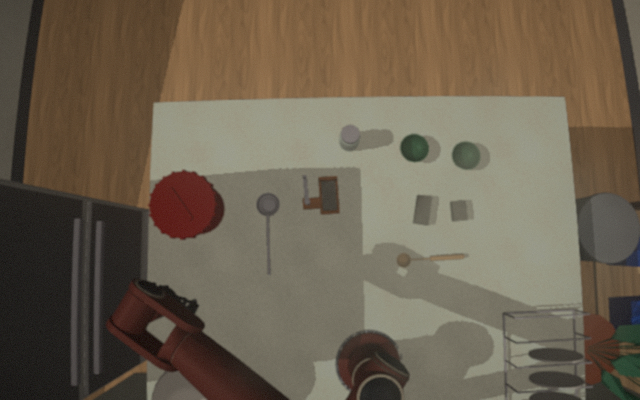

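View pics/scene0.png

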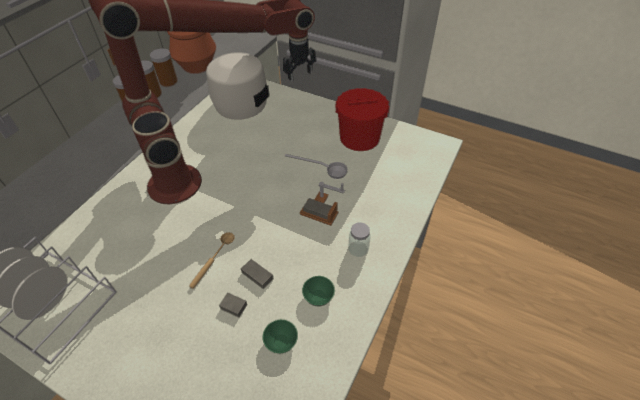

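The top view shows the long stone at about (425, 209), turned by roughly 8 degrees. The short stone is at (459, 210), and the cradle is at (328, 195) with the keeper parked. The scene view agrees with this. I'm moving above the long stone next.

arm_command:
  plan:
    - [[0,0,0,-5.7,0,0,0.085],[0,0,0,-5.7,0,0,0.085],[0,0,0,-5.7,0,0,0.085],[0,-0.0357,0.0183,0,0,0,0.085],[0,-0.0357,0.0183,0,0,0,0.085],[0,-0.0357,0.0183,0,0,0,0.085],[0,-0.0357,0.0183,0,0,0,0.085],[0,-0.0357,0.0183,0,0,0,0.085],[0,-0.0357,0.0183,0,0,0,0.085],[0,-0.0357,0.0183,0,0,0,0.085],[0,-0.0357,0.0183,0,0,0,0.085],[0,-0.0357,0.0183,0,0,0,0.085],[0,-0.0357,0.0183,0,0,0,0.085],[0,-0.0357,0.0183,0,0,0,0.085],[0,-0.0357,0.0183,0,0,0,0.085],[0,-0.0357,0.0183,0,0,0,0.085],[0,-0.0357,0.0183,0,0,0,0.085],[0,-0.0357,0.0183,0,0,0,0.085],[0,-0.0357,0.0183,0,0,0,0.085],[0,-0.0357,0.0183,0,0,0,0.085]]

```text
t: 3.07
tool_pos: [0.5056, -0.0981, 0.2331]
tool_rot: [0.097, 1.557, -0.092]
contact_force: [0.8, 0.8, 0.6]
opening: 0.0852
```

```bash
cat >> h.py <<'E'
def go(target,heading):
    """delta in the tool frame to reach target TCP, tool down with z axis at heading (deg)"""
    Tt=T(); h=np.radians(heading); z=np.array([np.cos(h),np.sin(h),0]); x=np.array([0,0,-1.]); y=np.cross(z,x)
    G=np.c_[x,y,z]; rot=np.degrees(R.from_matrix(Tt[:3,:3].T@G).as_rotvec())
    print("now",Tt[:3,3],"tool rot (deg)",rot,"shift in present axes",Tt[:3,:3].T@(np.array(target)-Tt[:3,3]),"after turning",G.T@(np.array(target)-Tt[:3,3]))
E
python3 -c "
from h import *
go([.527,-.197,.2],-8.5)"
```

```text
now [ 0.5056 -0.0981  0.2331] tool rot (deg) [ 1.6056  0.6801 -0.2277] shift in present axes [ 0.0332 -0.0958  0.0327] after turning [ 0.0331 -0.0947  0.0357]
```

arm_command:
  plan:
    - [[0.006,-0.032,0.008,1.6,0.7,-0.2,0.085],[0.012,-0.032,0.008,0,0,0,0.085],[0.012,-0.032,0.008,0,0,0,0.085],[0,0,0,0,0,0,0.085],[0,0,0,0,0,0,0.085]]

```text
t: 3.48
tool_pos: [0.518, -0.2102, 0.2037]
tool_rot: [0.123, 1.563, -0.127]
contact_force: [0.0, 0.4, 1.0]
opening: 0.0848
```

```bash
cat > c.py <<'E'
from h import *
import sys
th,z,f=sys.argv[1],float(sys.argv[2]),sys.argv[3]
M=c2w("wrist"); im=save("wrist",f)
r=mark_of("wrist",th); print([(q["conf"],w(M,q["at"])) for q in r[:2]])
for q in cut_out("wrist",th)[:1]:
    print(q["conf"],rect(q["mask"],"wrist",z,M))
    b=im[:,:,::-1].copy(); cs,_=cv2.findContours(q["mask"].astype(np.uint8),0,1); cv2.drawContours(b,cs,-1,(0,0,255),1); cv2.imwrite("pics/m_"+f,b)
E
python3 c.py long_stone .028 w1.png
```

```text
[(0.68, array([ 0.5309, -0.2023, -0.0008]))]
0.65 ((525.0040893554688, -200.53353881835938), (49.6616096496582, 102.51531219482422), 79.15860748291016)
```

View pics/m_w1.png

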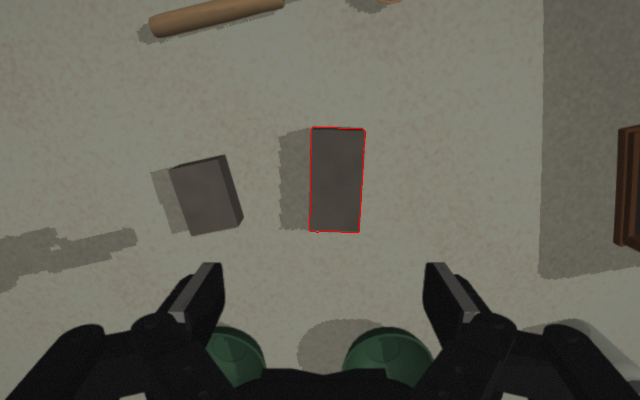

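The picture shows the long stone outlined at (337, 180), clear on both sides. The short stone is at (205, 195). I'm turning the tool to a heading of -10.8 degrees and centring on (0.526, -0.2005).

```bash
python3 -c "
from h import *
go([.526,-.2005,.06],-10.8)"
```

```text
now [ 0.5182 -0.2083  0.2043] tool rot (deg) [1.84   0.2736 0.1458] shift in present axes [0.1443 0.0093 0.0058] after turning [0.1443 0.0092 0.0062]
```

arm_command:
  plan:
    - [[0.02,0.009,0.006,1.8,0.3,0.1,0.085],[0.03,0,0,0,0,0,0.085],[0.03,0,0,0,0,0,0.085],[0.03,0,0,0,0,0,0.085],[0.02,0,0,0,0,0,0.085],[0.008,0,0,0,0,0,0.085],[0,0,0,0,0,0,0.085],[0,0,0,0,0,0,0.085]]

```text
t: 4.3
tool_pos: [0.5327, -0.1921, 0.0715]
tool_rot: [0.132, 1.55, -0.141]
contact_force: [0.7, -0.3, -0.1]
opening: 0.085
```

```bash
python3 -c "
from h import *
go([.526,-.2005,.002],-10.8)"; python3 c.py long_stone .028 w2.png
```

```text
now [ 0.5327 -0.1921  0.0715] tool rot (deg) [0.8008 0.948  0.2385] shift in present axes [ 0.0695 -0.0091 -0.0063] after turning [ 0.0695 -0.0095 -0.005 ]
[(0.71, array([ 0.5292, -0.1992, -0.0045]))]
0.65 ((523.6856079101562, -200.24325561523438), (49.3707275390625, 101.0693130493164), 79.14387512207031)
```

arm_command:
  plan:
    - [[0.01,-0.008,-0.006,0.8,0.9,0.2,0.085],[0.02,0,0,0,0,0,0.085],[0,0,0,0,0,0,0.085],[0,0,0,0,0,0,0.085],[0,0,0,0,0,0,0.085]]

```text
t: 4.87
tool_pos: [0.5292, -0.2043, 0.0477]
tool_rot: [0.146, 1.555, -0.156]
contact_force: [-0.4, 0.6, 0.4]
opening: 0.0852
```

```bash
python3 -c "
from h import *
go([.525,-.2003,.002],-10.8)"
```

```text
now [ 0.5292 -0.2043  0.0477] tool rot (deg) [-0.214   0.6422  0.2959] shift in present axes [ 0.0457  0.0034 -0.0054] after turning [ 0.0457  0.0032 -0.0048]
```

arm_command:
  plan:
    - [[0.01,0.002,-0.004,0,0.6,0.3,0.085],[0.014,0,0,0,0,0,0.085],[0.012,0,0,0,0,0,0.085],[0.004,0,0,0,0,0,0.085],[0,0,0,0,0,0,0.085],[0,0,0,0,0,0,0.085]]

```text
t: 5.37
tool_pos: [0.5269, -0.2029, 0.008]
tool_rot: [0.151, 1.562, -0.152]
contact_force: [0.4, 0.5, -0.6]
opening: 0.0849
```

```bash
python3 -c "
from h import *
go([.525,-.2003,.002],-10.8)"
```

```text
now [ 0.5269 -0.2029  0.008 ] tool rot (deg) [-0.2736  0.1887  0.031 ] shift in present axes [ 0.006   0.0022 -0.0024] after turning [ 0.006   0.0022 -0.0023]
```

arm_command:
  plan:
    - [[0.006,0.002,-0.002,0,0,0,0.085],[0,0,0,0,0,0,0.07],[0,0,0,0,0,0,0.055],[0,0,0,0,0,0,0.045],[0,0,0,0,0,0,0.04],[0,0,0,0,0,0,0.04],[0,0,0,0,0,0,0.04],[0,0,0,0,0,0,0.04]]
  squeeze: 60

```text
t: 6.03
tool_pos: [0.526, -0.2005, 0.0028]
tool_rot: [0.15, 1.56, -0.153]
contact_force: [0.0, -0.0, -1.7]
opening: 0.0489
```

arm_command:
  plan:
    - [[-0.01,0,0,0,0,0,0.04],[-0.03,0,0,0,0,0,0.04],[-0.04,0,0,0,0,0,0.04],[-0.04,0,0,0,0,0,0.04],[-0.04,0,0,0,0,0,0.04],[-0.02,0,0,0,0,0,0.04],[0,0,0,-6.5,0,0,0.04],[0,0,0,-6.5,0,0,0.04],[0,0.03,0,0,0,0,0.04],[0,0.04,0,0,0,0,0.04],[0,0.04,0,0,0,0,0.04],[0,0.04,0,0,0,0,0.04],[0,0.03,0,0,0,0,0.04],[0,0,0,0,0,0,0.04],[0,0,0,0,0,0,0.04]]

```text
t: 7.28
tool_pos: [0.5096, -0.0122, 0.1929]
tool_rot: [-0.031, 1.575, 0.034]
contact_force: [0.2, -1.5, -3.7]
opening: 0.0489
```

```bash
cat > d.py <<'E'
from h import *
import sys
f=sys.argv[1]
go([.58,.127,.06],2.6)
M=c2w("wrist"); im=save("wrist",f); b=im[:,:,::-1].copy()
for th in("cradle","lower_stone","long_stone","keeper_knob","keeper_hinge"):
    print(th,[(round(q["conf"],2),w(M,q["at"])) for q in mark_of("wrist",th)[:2]])
for th,z in(("lower_stone",.04),("long_stone",None)):
  for q in cut_out("wrist",th)[:1]:
    if z: print(th,q["conf"],rect(q["mask"],"wrist",z,M))
    cs,_=cv2.findContours(q["mask"].astype(np.uint8),0,1); cv2.drawContours(b,cs,-1,(0,0,255),1)
cv2.imwrite("pics/m_"+f,b)
E
python3 d.py w3.png
```

```text
now [ 0.5096 -0.0122  0.1929] tool rot (deg) [-0.2349 -0.2764 -0.1276] shift in present axes [0.1328 0.1358 0.0767] after turning [0.1329 0.1358 0.0766]
cradle []
lower_stone [(0.55, array([0.5793, 0.1283, 0.0114]))]
long_stone [(0.74, array([ 0.5115, -0.0119,  0.1899]))]
keeper_knob [(0.97, array([0.6345, 0.2062, 0.1132]))]
keeper_hinge [(0.82, array([0.5578, 0.1996, 0.0672]))]
lower_stone 0.97 ((576.7950439453125, 120.9455795288086), (106.42586517333984, 59.11518096923828), 2.7194321155548096)
```

View pics/m_w3.png

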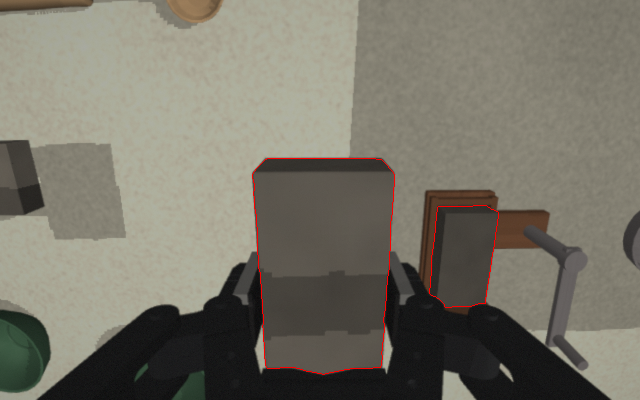

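The picture shows the held stone square in the jaws, spanning (253–394, 158–372). The lower stone is at (465, 255) in its cradle, and the keeper is parked on the right. The network's mask includes the stone's side faces, so I'm enlarging the view to find the top-face corners.

```bash
python3 -c "
import cv2,numpy as np
i=cv2.imread('pics/w3.png')[185:325,410:530].astype(float)
i=np.clip((i-15)*2.2,0,255).astype(np.uint8)
cv2.imwrite('pics/crop3.png',cv2.resize(i,None,fx=4.2,fy=4.2,interpolation=cv2.INTER_CUBIC))"
```

```text
(no output)
```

View pics/crop3.png

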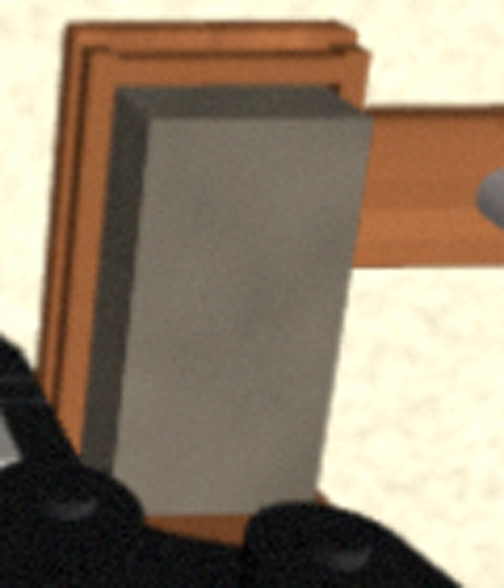

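```bash
python3 -c "
from h import *
M=c2w('wrist');Tt=T()
c=np.array([[148,119],[372,122],[314,513],[108,516]])/4.2+[410,185]
p=pix2plane('wrist',c,.04,M);print(p,p.mean(0))
print('len',[np.linalg.norm(p[i]-p[(i+1)%4]) for i in range(4)])
u=(p[3]+p[2]-p[0]-p[1]);print('heading',np.degrees(np.arctan2(u[1],u[0])))
h=pix2plane('wrist',[[253,172],[394,172],[265,340],[385,340]],Tt[2,3]+.0252,M)
print('held in tool', (h-Tt[:3,3])@Tt[:3,:3]); go([.58,.127,.1],2.6)
"
```

```text
[[0.5335 0.0964 0.04  ]
 [0.5326 0.1459 0.04  ]
 [0.631  0.1508 0.04  ]
 [0.6328 0.1013 0.04  ]] [0.5825 0.1236 0.04  ]
len [np.float64(0.049445232068490386), np.float64(0.09850398244559451), np.float64(0.04961160484899233), np.float64(0.0994121078602211)]
heading 2.827755125618015
held in tool [[-0.025  -0.025  -0.0499]
 [-0.0249  0.0234 -0.0498]
 [-0.0254 -0.0246  0.0192]
 [-0.0252  0.024   0.0194]]
now [ 0.5103 -0.0143  0.1928] tool rot (deg) [-0.491  -0.2608 -0.1473] shift in present axes [0.0928 0.1384 0.0752] after turning [0.0928 0.138  0.076 ]
```

arm_command:
  plan:
    - [[0.01,0.03,0.003,-0.3,0,0,0.04],[0.02,0.04,0.004,0,0,0,0.04],[0.02,0.035,0.003,0,0,0,0.04],[0.02,0.025,0.003,0,0,0,0.04],[0.01,0,0,0,0,0,0.04],[0,0,0,0,0,0,0.04],[0,0,0,0,0,0,0.04],[0,0,0,0,0,0,0.04]]

```text
t: 8.35
tool_pos: [0.5225, 0.1147, 0.1127]
tool_rot: [-0.024, 1.569, 0.023]
contact_force: [0.8, 0.2, -3.5]
opening: 0.0488
```

```bash
python3 -c "
from h import *
go([.523,.1233,.055],2.7);go([.523,.1233,.055],2.7)
save('wrist','w4.png')
go([.523,.1233,.055],2.7)"
```

```text
now [0.5225 0.1147 0.1127] tool rot (deg) [-0.9706  0.0745  0.036 ] shift in present axes [0.0577 0.0086 0.0007] after turning [0.0577 0.0085 0.0009]
now [0.5225 0.1147 0.1127] tool rot (deg) [-0.9706  0.0745  0.036 ] shift in present axes [0.0577 0.0086 0.0007] after turning [0.0577 0.0085 0.0009]
now [0.5229 0.1145 0.1131] tool rot (deg) [-0.9916  0.131   0.0349] shift in present axes [0.0581 0.0088 0.0003] after turning [0.0581 0.0087 0.0006]
```

View pics/w4.png

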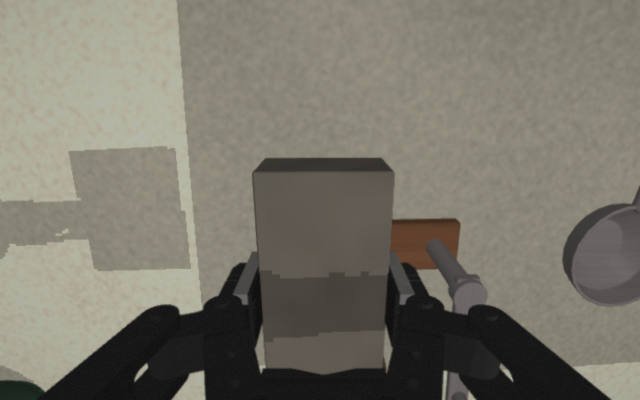

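The held stone hides the cradle in this view, and the post arm at (460, 290) is clear on the right. I'm lowering over the open end.

arm_command:
  plan:
    - [[0.015,0.007,0,-0.9,0,0,0.04],[0.02,0,0,0,0,0,0.04],[0.015,0,0,0,0,0,0.04],[0,0,0,0,0,0,0.04],[0,0,0,0,0,0,0.04]]

```text
t: 8.82
tool_pos: [0.5297, 0.1172, 0.0703]
tool_rot: [-0.03, 1.553, 0.03]
contact_force: [0.0, 0.8, -2.6]
opening: 0.0488
```

```bash
python3 -c "
from h import *
go([.523,.1233,.043],2.7)"
```

```text
now [0.5297 0.1172 0.0703] tool rot (deg) [-0.5045  0.9895  0.0558] shift in present axes [ 0.0272  0.0064 -0.007 ] after turning [ 0.0273  0.0064 -0.0064]
```

arm_command:
  plan:
    - [[0.008,0.006,-0.006,-0.5,0.9,0,0.04],[0,0,0,0,0,0,0.04],[0.007,0,0,0,0,0,0.04],[0,0,0,0,0,0,0.04],[0,0,0,0,0,0,0.04]]

```text
t: 9.23
tool_pos: [0.5267, 0.1225, 0.0593]
tool_rot: [-0.036, 1.562, 0.035]
contact_force: [0.1, 0.4, -3.0]
opening: 0.049
```

```bash
python3 -c "
from h import *
go([.523,.1233,.043],2.7)"
```

```text
now [0.5267 0.1225 0.0593] tool rot (deg) [-0.0861  0.4858  0.043 ] shift in present axes [ 0.0163  0.001  -0.0038] after turning [ 0.0163  0.001  -0.0037]
```

arm_command:
  plan:
    - [[0.006,0.001,-0.004,0,0.5,0,0.04],[0.003,0,0,0,0,0,0.04],[0.003,0,0,0,0,0,0.04],[0,0,0,0,0,0,0.04],[0,0,0,0,0,0,0.04]]

```text
t: 9.65
tool_pos: [0.5226, 0.1236, 0.0465]
tool_rot: [-0.037, 1.571, 0.036]
contact_force: [1.9, 0.7, -2.5]
opening: 0.0489
```

```bash
python3 -c "
from h import *
go([.523,.1233,.043],2.7)"
```

```text
now [0.5226 0.1236 0.0465] tool rot (deg) [-0.0668 -0.0244  0.0409] shift in present axes [ 0.0035 -0.0003  0.0004] after turning [ 0.0035 -0.0003  0.0004]
```

Orientation is now true and about 3 mm of gap is left. I'm lowering in millimetre steps.

arm_command:
  plan:
    - [[0.0015,0,0,0,0,0,0.04],[0,0,0,0,0,0,0.04],[0.0015,0,0,0,0,0,0.04],[0,0,0,0,0,0,0.04]]

```text
t: 9.98
tool_pos: [0.5227, 0.1236, 0.0432]
tool_rot: [-0.037, 1.571, 0.036]
contact_force: [0.3, 0.3, -3.3]
opening: 0.0487
```

arm_command:
  plan:
    - [[0.0012,0,0,0,0,0,0.04],[0,0,0,0,0,0,0.04],[0,0,0,0,0,0,0.04]]

```text
t: 10.23
tool_pos: [0.5236, 0.1236, 0.0434]
tool_rot: [-0.037, 1.569, 0.036]
contact_force: [0.2, -0.4, -4.1]
opening: 0.0485
```

arm_command:
  plan:
    - [[0.002,0,0,0,0,0,0.04],[0,0,0,0,0,0,0.04],[0,0,0,0,0,0,0.04]]

```text
t: 10.48
tool_pos: [0.5245, 0.1237, 0.0433]
tool_rot: [-0.037, 1.568, 0.036]
contact_force: [0.4, -0.3, -3.6]
opening: 0.0491
```

arm_command:
  plan:
    - [[0.003,0,-0.001,0,0,0,0.04],[0.001,0,0,0,0,0,0.04],[0,0,0,0,0,0,0.04]]

```text
t: 10.73
tool_pos: [0.5256, 0.1239, 0.0428]
tool_rot: [-0.037, 1.565, 0.036]
contact_force: [0.0, -1.0, -2.8]
opening: 0.049
```

```bash
python3 -c "
from h import *
for i in range(3):
  o=ctrl.get_obs();print(o['contact_force'],o['wrist_torque']);go([.523,.1233,.043],2.7);save('top','t2.png')"
```

```text
[ 0.0189 -1.0287 -2.803 ] [ 0.0081 -0.0119  0.017 ]
now [0.5256 0.1239 0.0428] tool rot (deg) [-0.0528  0.3322  0.0399] shift in present axes [-0.0002 -0.0005 -0.0026] after turning [-0.0002 -0.0005 -0.0026]
[-0.5906 -0.7789  0.6987] [-0.0185  0.0524  0.0023]
now [0.5256 0.1239 0.0427] tool rot (deg) [-0.0528  0.3326  0.0417] shift in present axes [-0.0003 -0.0004 -0.0026] after turning [-0.0003 -0.0004 -0.0026]
[-0.2589  0.1375  0.0701] [ 0.0826  0.0013 -0.0759]
now [0.5256 0.1239 0.0427] tool rot (deg) [-0.0559  0.3274  0.0397] shift in present axes [-0.0003 -0.0004 -0.0026] after turning [-0.0003 -0.0004 -0.0026]
```

Wrist z force has gone from -3.3 N to about 0, so the stone is resting on the lower one. I'm adding a little pressure to confirm contact before sliding.

arm_command:
  plan:
    - [[0.003,0,-0.001,0,0.3,0,0.04],[0.001,0,0,0,0,0,0.04],[0.001,0,0,0,0,0,0.04]]

```text
t: 11.13
tool_pos: [0.5265, 0.124, 0.0427]
tool_rot: [-0.037, 1.569, 0.036]
contact_force: [-4.2, -0.4, 5.9]
opening: 0.049
```

arm_command:
  plan:
    - [[0.0005,0,0,0,0,0,0.04],[0.0005,0,0,0,0,0,0.04],[0.001,0,0.005,0,0,0,0.04],[0.001,0,0.005,0,0,0,0.04],[0.001,0,0.005,0,0,0,0.04]]

```text
t: 11.55
tool_pos: [0.5401, 0.1251, 0.0428]
tool_rot: [-0.037, 1.575, 0.036]
contact_force: [-6.8, -0.8, 10.7]
opening: 0.0488
```

```bash
python3 -c "
from h import *
go([.581,.126,.043],2.7)"
```

```text
now [0.5401 0.1251 0.0428] tool rot (deg) [-0.0111 -0.2694  0.0386] shift in present axes [-0.0004 -0.001   0.0409] after turning [-0.0002 -0.001   0.0409]
```

arm_command:
  plan:
    - [[0.0002,0,0.005,0,0,0,0.04],[0.0002,0,0.005,0,0,0,0.04],[0.0002,0,0.005,0,0,0,0.04],[0.0002,0,0.005,0,0,0,0.04]]

```text
t: 11.88
tool_pos: [0.5599, 0.1264, 0.043]
tool_rot: [-0.038, 1.579, 0.037]
contact_force: [-5.6, -0.2, 8.0]
opening: 0.049
```

```bash
python3 -c "
from h import *
go([.581,.126,.043],2.7)"; python3 d.py w5.png
```

```text
now [0.5599 0.1264 0.043 ] tool rot (deg) [ 0.0151 -0.492   0.0298] shift in present axes [-0.0002 -0.0014  0.021 ] after turning [-0.     -0.0014  0.021 ]
now [0.5599 0.1264 0.043 ] tool rot (deg) [ 0.1151 -0.492   0.0302] shift in present axes [-0.0172 -0.0003  0.0199] after turning [-0.017  -0.0003  0.0201]
cradle []
lower_stone []
long_stone [(0.7, array([0.5627, 0.1262, 0.0383]))]
keeper_knob []
keeper_hinge [(0.59, array([0.556 , 0.1982, 0.0661]))]
```

View pics/w5.png

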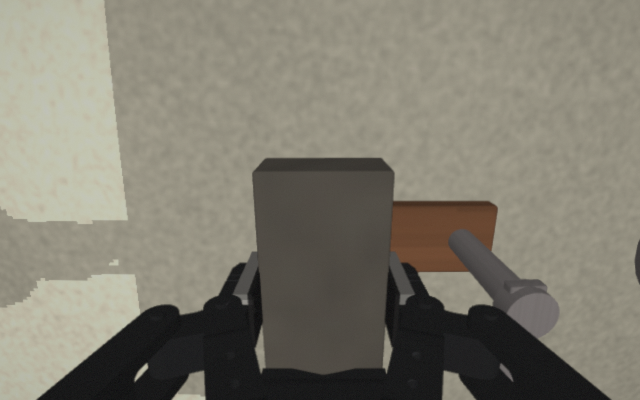

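The held stone still hides the lower one, and the post at (525, 300) is clear of the fingers. I'm continuing the slide.

arm_command:
  plan:
    - [[0.0003,-0.0005,0.005,0,-0.3,0,0.04],[0.0003,0,0.005,0,0,0,0.04],[0.0003,0,0.004,0,0,0,0.04],[0.0003,0,0.002,0,0,0,0.04]]

```text
t: 12.62
tool_pos: [0.5711, 0.1266, 0.0433]
tool_rot: [-0.039, 1.587, 0.037]
contact_force: [-7.3, -0.7, 9.3]
opening: 0.0488
```

```bash
python3 -c "
from h import *
go([.581,.126,.043],2.7)"
```

```text
now [0.5711 0.1266 0.0433] tool rot (deg) [ 0.0514 -0.9753  0.0543] shift in present axes [ 0.0002 -0.0011  0.0098] after turning [ 0.0003 -0.001   0.0098]
```

arm_command:
  plan:
    - [[0.0003,-0.0005,0.004,0,-0.7,0,0.04],[0.0003,0,0.003,0,-0.3,0,0.04],[0.0003,0,0.002,0,0,0,0.04]]

```text
t: 12.87
tool_pos: [0.5759, 0.1265, 0.043]
tool_rot: [-0.039, 1.582, 0.037]
contact_force: [-8.0, -0.8, 12.8]
opening: 0.0488
```

```bash
python3 -c "
from h import *
go([.581,.126,.043],2.7)"
```

```text
now [0.5759 0.1265 0.043 ] tool rot (deg) [ 0.0823 -0.6907  0.0762] shift in present axes [-0.     -0.0007  0.0051] after turning [ 0.     -0.0007  0.0051]
```

arm_command:
  plan:
    - [[0,0,0.003,0,-0.5,0,0.04],[0,0,0.003,0,-0.3,0,0.04],[0,0,0.003,0,0,0,0.04]]

```text
t: 13.12
tool_pos: [0.5808, 0.1267, 0.0429]
tool_rot: [-0.04, 1.58, 0.037]
contact_force: [-6.5, -0.1, 9.1]
opening: 0.049
```

arm_command:
  plan:
    - [[0,0,0.002,0,-0.4,0,0.04],[0,0,0.002,0,-0.2,0,0.04]]

```text
t: 13.28
tool_pos: [0.5823, 0.1268, 0.0428]
tool_rot: [-0.04, 1.576, 0.037]
contact_force: [-10.9, -0.6, 10.5]
opening: 0.0491
```

arm_command:
  plan:
    - [[0,0,0.002,0,-0.2,0,0.04],[0,0,0.002,0,0,0,0.04]]

```text
t: 13.45
tool_pos: [0.5822, 0.1268, 0.043]
tool_rot: [-0.041, 1.584, 0.036]
contact_force: [-10.6, -0.9, 11.9]
opening: 0.0488
```

arm_command:
  plan:
    - [[0,0,0.003,0,-0.6,0,0.04],[0,0,0.003,0,0,0,0.04],[0,0,0.003,0,0,0,0.04]]

```text
t: 13.7
tool_pos: [0.5821, 0.1269, 0.0432]
tool_rot: [-0.042, 1.599, 0.035]
contact_force: [-12.5, -1.5, 11.6]
opening: 0.0486
```

It's against the stop: position holds at 0.582 while the push force rises. I'm easing off and letting go.

arm_command:
  plan:
    - [[0,0,-0.0005,0,-1.0,0,0.049],[0,0,0,0,-0.5,0,0.055],[0,0,0,0,0,0,0.07],[0,0,0,0,0,0,0.08],[0,0,0,0,0,0,0.08],[-0.01,0,0,0,0,0,0.08],[-0.03,0,0,0,0,0,0.08],[-0.04,0,0,0,0,0,0.08],[-0.04,0,0,0,0,0,0.08],[-0.04,0,0,0,0,0,0.08],[0,0,0.02,0,0,0,0.08],[0,0,0.03,0,0,0,0.08],[0,0,0,0,0,0,0.08],[0,0,0,0,0,0,0.08]]

```text
t: 14.87
tool_pos: [0.6311, 0.1295, 0.2118]
tool_rot: [-0.042, 1.578, 0.035]
contact_force: [0.1, 0.4, -0.9]
opening: 0.0802
```

```bash
python3 d.py w6.png
```

```text
now [0.6311 0.1295 0.2118] tool rot (deg) [ 0.1881 -0.4538  0.234 ] shift in present axes [ 0.1522  0.0007 -0.0499] after turning [ 0.1518 -0.0001 -0.0511]
cradle []
lower_stone [(0.74, array([0.5549, 0.1987, 0.0655]))]
long_stone [(0.86, array([0.5825, 0.1285, 0.0402]))]
keeper_knob [(0.74, array([0.6394, 0.2076, 0.1122])), (0.22, array([0.5597, 0.3393, 0.0042]))]
keeper_hinge [(0.69, array([0.5568, 0.338 , 0.0017])), (0.62, array([0.5572, 0.1984, 0.0656]))]
```

View pics/w6.png

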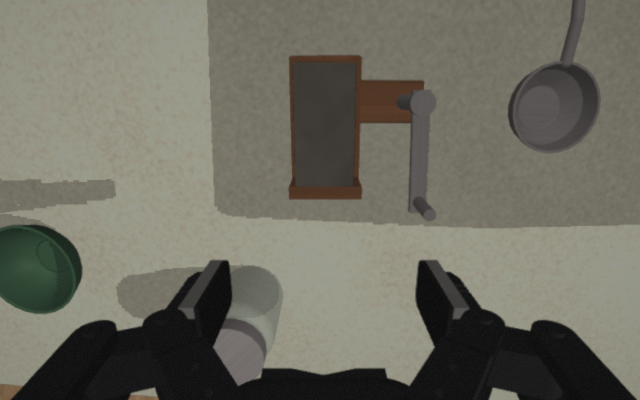

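The keeper is parked, with its hinge at (423, 102) and knob near (430, 213). The pair is at (325, 125) and sits against the end stop at about y = 190. I'm enlarging it to check that the stones are flush.

```bash
python3 -c "
import cv2,numpy as np
i=cv2.imread('pics/w6.png')[50:205,280:375].astype(float)
i=np.clip((i-15)*2.6,0,255).astype(np.uint8)
cv2.imwrite('pics/crop6.png',cv2.resize(i,None,fx=3.8,fy=3.8,interpolation=cv2.INTER_CUBIC))"
```

```text
(no output)
```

View pics/crop6.png

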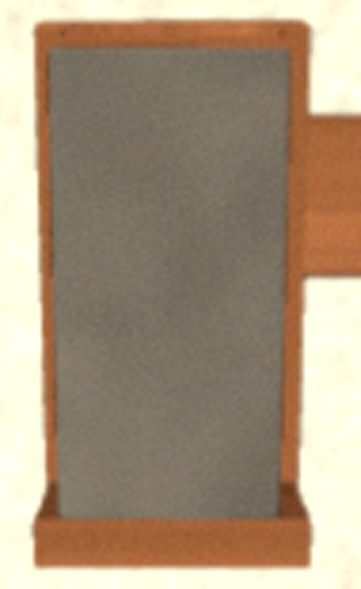

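```bash
python3 -c "
from h import *
M=c2w('wrist')
f=lambda c,z:pix2plane('wrist',np.array(c)/3.8+[280,50],z,M)
s=f([[48,48],[292,48],[278,518],[58,518]],.068);print(s,s.mean(0))
u=s[2]+s[3]-s[0]-s[1];print('stone',np.degrees(np.arctan2(u[1],u[0])))
r=f([[36,24],[308,24]],.02);e=f([[35,520],[310,518]],.06)
print(r,r.mean(0),np.diff(r[:,1]),e,e.mean(0),np.diff(e[:,1]))
k=f([[36,24],[48,500],[296,490],[308,24]],.02);print(k)
u=e.mean(0)-r.mean(0);print('cradle axis',np.degrees(np.arctan2(u[1],u[0])))
c=(r.mean(0)+e.mean(0))/2
x=u[:2]/np.linalg.norm(u[:2]);d=(s.mean(0)-e.mean(0))[:2];print('stone rel stop: along',d@x,'across',-d[0]*x[1]+d[1]*x[0])
"
```

```text
[[0.5307 0.0996 0.068 ]
 [0.5284 0.1489 0.068 ]
 [0.6265 0.153  0.068 ]
 [0.6289 0.1041 0.068 ]] [0.5786 0.1264 0.068 ]
stone 2.5222984579890593
[[0.5213 0.0922 0.02  ]
 [0.5183 0.1563 0.02  ]] [0.5198 0.1243 0.02  ] [0.0641] [[0.6317 0.0983 0.06  ]
 [0.6282 0.1611 0.06  ]] [0.6299 0.1297 0.06  ] [0.0629]
[[0.5213 0.0922 0.02  ]
 [0.6366 0.0978 0.02  ]
 [0.6309 0.1618 0.02  ]
 [0.5183 0.1563 0.02  ]]
cradle axis 2.8275952649054688
stone rel stop: along -0.05138633735420722 across -0.0007450058530489808
```

The stone is 0.7 mm off across and 51.4 mm from the stop face, so it's home and aligned to within 0.3 degrees. Next I'll fork the knob between the part-closed fingers.

```bash
python3 -c "
from h import *
M=c2w('wrist');print(pix2plane('wrist',[[430,214]],.1125,M),pix2plane('wrist',[[422,102]],.08,M))
go([.637,.208,.15],5.2);print(ctrl.get_obs()['q'])"
```

```text
[[0.6334 0.2065 0.1125]] [[0.555  0.1995 0.08  ]]
now [0.6295 0.1294 0.21  ] tool rot (deg) [-2.3999 -0.5868  0.2276] shift in present axes [0.0595 0.0784 0.012 ] after turning [0.06   0.0776 0.0146]
[ 0.0887  0.1139  1.5839 -0.0038  1.4541 -1.5305]
```

arm_command:
  plan:
    - [[0.01,0.03,0.006,-2.4,-0.5,0.2,0.03],[0.01,0.03,0.004,0,0,0,0.03],[0.02,0.015,0,0,0,0,0.03],[0.01,0,0,0,0,0,0.03],[0,0,0,0,0,0,0.03],[0,0,0,0,0,0,0.03],[0,0,0,0,0,0,0.03]]

```text
t: 15.85
tool_pos: [0.6329, 0.2053, 0.1586]
tool_rot: [-0.072, 1.57, 0.07]
contact_force: [-0.0, 0.2, 0.6]
opening: 0.03
```

```bash
python3 -c "
from h import *
go([.635,.2075,.13],5.2)
M=c2w('wrist');save('wrist','w7.png')
for t in ('keeper_knob','keeper_hinge'): print([(q['conf'],w(M,q['at'])) for q in mark_of('wrist',t)[:2]])"
```

```text
now [0.6329 0.2053 0.1586] tool rot (deg) [-0.0213 -0.0406  0.1034] shift in present axes [0.0286 0.0021 0.0023] after turning [0.0286 0.002  0.0022]
[(0.84, array([0.6371, 0.2091, 0.1117]))]
[(0.85, array([0.5574, 0.2013, 0.0665])), (0.17, array([ 0.7823,  0.0519, -0.0035]))]
```

View pics/w7.png

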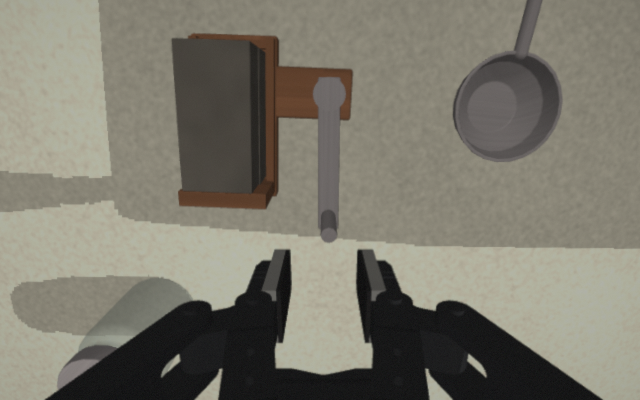

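The knob top is at (329, 233), midway between the fingers. I'm going down over it.

arm_command:
  plan:
    - [[0.01,0.002,0.001,0,0,0,0.03],[0.015,0,0,0,0,0,0.03],[0.01,0,0,0,0,0,0.03],[0,0,0,0,0,0,0.03],[0,0,0,0,0,0,0.03]]

```text
t: 16.42
tool_pos: [0.6361, 0.2058, 0.1231]
tool_rot: [-0.069, 1.565, 0.068]
contact_force: [0.4, -0.7, 0.0]
opening: 0.0304
```

```bash
python3 -c "
from h import *
go([.635,.2075,.09],5.2)"
```

```text
now [0.6361 0.2058 0.1231] tool rot (deg) [-0.1934  0.2694  0.0741] shift in present axes [ 0.0331  0.0018 -0.0011] after turning [ 0.0331  0.0018 -0.0009]
```

arm_command:
  plan:
    - [[0.01,0.002,-0.002,0,0.3,0,0.03],[0.012,0,0,0,0,0,0.03],[0.01,0,0,0,0,0,0.03],[0,0,0,0,0,0,0.03],[0,0,0,0,0,0,0.03]]

```text
t: 16.83
tool_pos: [0.6329, 0.2077, 0.0862]
tool_rot: [-0.07, 1.573, 0.067]
contact_force: [0.8, 0.5, 1.3]
opening: 0.0299
```

```bash
cat > arc.py <<'E'
from h import *
H=np.array([.556,.200]); Tt=T(); d=Tt[:2,3]-H; z=Tt[:2,2]
print("radius",np.linalg.norm(d),"fork angle",np.degrees(np.arctan2(d[1],d[0])),"heading",np.degrees(np.arctan2(z[1],z[0])),"z",Tt[2,3],"F",ctrl.get_obs()["contact_force"])
import sys
if len(sys.argv)>1:
    a=np.radians(float(sys.argv[1])); go([*(H+.08*np.array([np.cos(a),np.sin(a)])),.09],float(sys.argv[1]))
E
python3 arc.py 5
```

```text
radius 0.07727357140872597 fork angle 5.727376051691845 heading 5.0081954486959654 z 0.08621158062201005 F [0.7505 0.4625 1.3369]
now [0.6329 0.2077 0.0862] tool rot (deg) [ 0.0083 -0.1924  0.0864] shift in present axes [-0.0038 -0.001   0.0027] after turning [-0.0038 -0.001   0.0027]
```

arm_command:
  plan:
    - [[-0.003,-0.0056,0.002,4,0,0,0.03],[0,-0.0056,-0.0002,4,0,0,0.03],[0,-0.0056,-0.0002,4,0,0,0.03],[0,-0.0056,-0.0002,4,0,0,0.03],[0,-0.0056,-0.0002,4,0,0,0.03],[0,-0.0056,-0.0002,4,0,0,0.03]]

```text
t: 17.33
tool_pos: [0.631, 0.176, 0.0893]
tool_rot: [0.273, 1.556, -0.273]
contact_force: [-0.4, 0.9, -1.0]
opening: 0.03
```

```bash
python3 arc.py -20
```

```text
radius 0.0787760481527331 fork angle -17.748752624747414 heading -19.94593510039168 z 0.08933171292870676 F [-0.4276  0.923  -1.016 ]
now [0.631  0.176  0.0893] tool rot (deg) [ 0.0541 -0.16    0.02  ] shift in present axes [-0.0007 -0.0031  0.0013] after turning [-0.0007 -0.0031  0.0013]
```

arm_command:
  plan:
    - [[0,-0.008,0.001,4,0,0,0.03],[0,-0.006,0,4,0,0,0.03],[0,-0.006,-0.0002,4,0,0,0.03],[0,-0.006,-0.0002,4,0,0,0.03],[0,-0.006,-0.0002,4,0,0,0.03],[0,-0.006,-0.0002,4,0,0,0.03],[0,-0.006,-0.0002,4,0,0,0.03]]

```text
t: 17.92
tool_pos: [0.6096, 0.1394, 0.0921]
tool_rot: [0.678, 1.463, -0.668]
contact_force: [0.9, 0.9, -0.1]
opening: 0.03
```

```bash
python3 arc.py -49
```

```text
radius 0.08090098466705328 fork angle -48.484326657085155 heading -49.39551444078987 z 0.09206691118742262 F [ 0.9131  0.8837 -0.0855]
now [0.6096 0.1394 0.0921] tool rot (deg) [-0.3957 -0.0754 -0.3312] shift in present axes [ 0.0021 -0.0007 -0.0009] after turning [ 0.0021 -0.0007 -0.0009]
```

arm_command:
  plan:
    - [[0.001,-0.0062,-0.0008,4,0,0,0.03],[0,-0.006,-0.0003,4,0,0,0.03],[0,-0.006,-0.0003,4,0,0,0.03],[0,-0.006,-0.0003,4,0,0,0.03],[0,-0.006,-0.0003,4,0,0,0.03],[0,-0.006,-0.0003,4,0,0,0.03],[0,-0.006,-0.0003,4,0,0,0.03]]

```text
t: 18.5
tool_pos: [0.5738, 0.1216, 0.0946]
tool_rot: [1.076, 1.288, -1.052]
contact_force: [1.0, 0.8, -0.0]
opening: 0.0298
```

```bash
python3 arc.py -78
```

```text
radius 0.0804065318395723 fork angle -77.18885059981534 heading -78.8911205467221 z 0.09460423870523597 F [ 0.9999  0.8392 -0.0495]
now [0.5738 0.1216 0.0946] tool rot (deg) [-0.8929 -0.2252 -0.8905] shift in present axes [ 0.0046 -0.0012 -0.0004] after turning [ 0.0046 -0.0011 -0.0004]
```

arm_command:
  plan:
    - [[0.003,-0.0065,-0.0005,4,0,-0.8,0.03],[0,-0.006,-0.0003,4,0,0,0.03],[0,-0.006,-0.0003,4,0,0,0.03],[0,-0.002,0,0,0,0,0.03],[0,0,0,0,0,0,0.03]]

```text
t: 18.92
tool_pos: [0.5545, 0.1203, 0.0944]
tool_rot: [1.236, 1.195, -1.221]
contact_force: [-0.5, -0.6, -0.2]
opening: 0.0299
```

```bash
python3 arc.py -93
```

```text
radius 0.07973653111142366 fork angle -91.06831339872423 heading -91.51506903157977 z 0.09438735169669148 F [-0.533  -0.5654 -0.1846]
now [0.5545 0.1203 0.0944] tool rot (deg) [ 1.4838 -0.2998 -0.4245] shift in present axes [ 0.0044 -0.0027  0.0003] after turning [ 0.0044 -0.0027  0.0003]
```

arm_command:
  plan:
    - [[0,-0.003,0,0,0,0,0.03],[0,-0.001,0,0,0,0,0.03],[0,0,0,0,0,0,0.03]]

```text
t: 19.17
tool_pos: [0.5513, 0.1204, 0.0953]
tool_rot: [1.234, 1.195, -1.216]
contact_force: [0.8, -0.2, -0.4]
opening: 0.0299
```

```bash
python3 arc.py -93; cat > e.py <<'E'
from h import *
M=c2w('wrist');save('wrist','w8.png')
for t in ('keeper_knob','keeper_hinge'): print([(q['conf'],w(M,q['at'])) for q in mark_of('wrist',t)[:2]])
E
python3 e.py
```

```text
radius 0.07975608582684099 fork angle -93.38608792803153 heading -91.31138964472653 z 0.095276149940695 F [ 0.7694 -0.2249 -0.3755]
now [0.5513 0.1204 0.0953] tool rot (deg) [ 1.6872 -0.3039 -0.5481] shift in present axes [0.0053 0.0005 0.0003] after turning [0.0053 0.0005 0.0002]
[(0.91, array([0.5623, 0.122 , 0.1105]))]
[(0.75, array([0.5559, 0.1993, 0.0679]))]
```

The knob reads at about -85 degrees, which puts the keeper near 1.53 rad. I'm centring the fork off the knob and lifting clear.

arm_command:
  plan:
    - [[0,0.005,0,0,0,0,0.034],[0,0,0,0,0,0,0.034],[-0.02,0,0,0,0,0,0.034],[-0.03,0,0,0,0,0,0.034],[-0.04,0,0,0,0,0,0.034],[-0.03,-0.02,0,0,0,0,0.034],[-0.01,-0.04,0.02,0,0,0,0.034],[0,-0.04,0.02,0,0,0,0.034],[0,0,0,0,0,0,0.034],[0,0,0,0,0,0,0.034]]

```text
t: 20.15
tool_pos: [0.4527, 0.082, 0.2281]
tool_rot: [1.23, 1.198, -1.219]
contact_force: [0.1, -0.6, -0.1]
opening: 0.0339
```

```bash
sed -i s/w8/w9/ e.py && python3 e.py; python3 - <<'E'
from h import *
M=c2w("wrist"); get_image("wrist")
for t in("long_stone","lower_stone"): print([(q['conf'],w(M,q['at'])) for q in mark_of('wrist',t)[:2]])
E
```

```text
[(0.89, array([0.5602, 0.1201, 0.1143]))]
[(0.63, array([0.5551, 0.196 , 0.0629]))]
[(0.84, array([0.5788, 0.1241, 0.0364]))]
[]
```

View pics/w9.png

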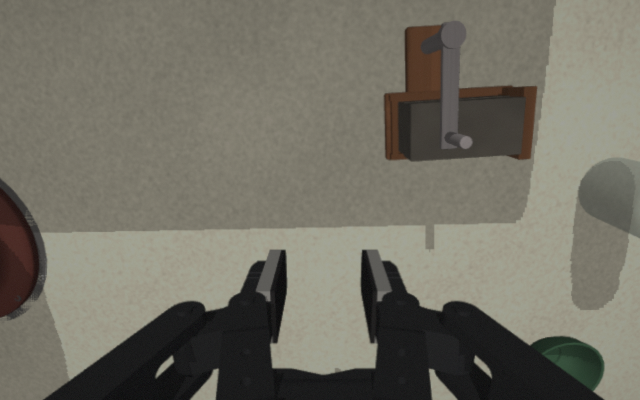

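The keeper bar lies across the pair, from (452, 35) to (460, 142). The stones are against the end stop at (528, 120), and the gripper is clear. I'm handing in.

```bash
python3 -c "
from h import *
print(ctrl.get_obs()['contact_force']); print(finish_job())"
```

```text
[-0.1516  0.4151 -0.3287]
the job is handed in; nothing more can be done
None
```

The double weight is made up in the cradle and handed in after about 20 s of robot time; the hand-in gives no verdict.

**What I did:**
- **Placing:** I gripped the long stone across its width and set it flat on the open end of the lower stone, about 55 mm short of home. Contact showed when the wrist force stopped carrying the stone's weight.
- **Sliding:** I slid it along under 6 to 13 N of downward force. It stopped at the end stop, with no further movement while the push rose to 12 N. Then I let go and lifted clear.
- **Keeper:** I swung the bar across with the fingers either side of the knob, then backed off and lifted away.

**Last checks:**
- **Flush fit:** The stone's centre is 51.4 mm from the stop face and 0.7 mm off the cradle's centre line. It lies within about 0.3° of the cradle. This compares the upper stone with the cradle, because the lower stone was hidden beneath it, so its own 1.5 mm of play is not measured.
- **Keeper angle:** It is about 1.53 rad from the knob and hinge positions. The wrist picture shows the bar across the pair.
- **Clearance:** The wrist force was about 0.5 N, which is sensor noise, and the gripper was clear in the last picture. I touched nothing but the long stone and the knob, but did not re-measure the bystanders.

No check failed. The position estimates from the different cameras disagreed by 2 to 4 mm, within their stated accuracy.

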